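# Let the punch trolley roll down and catch it without toppling the punches

### The job

Pull the bolt back clear of the trolley, towards the robot's side, so that the trolley with the two standing punches rolls down the chute under the wire hood. Catch it softly on the open stretch with the hand ahead of its front bumper, bring it to a standstill there for a second, well short of the rubber buffers, then ease it down until it stands fully home against them and let go. Both punches must still be standing on the trolley, which must never run into the buffers at speed; do not move the jar and the anvil beside the chute.

Things in the scene. Friction and masses are not known exactly. Their poses are not given: they have to be found in the camera images.
- chute: Fixed wooden chute, 164 x 720 mm. Origin at bench level under its middle; z up, +y downhill along it, x across (-x is the bolt's side). Its deck falls 0.035 rad towards +y and is 55 mm above the bench at y = 0. Side walls: 28 mm over the deck, 144 mm apart inside. The 18 mm base board reaches x = 0.21; jar and anvil stand on it near x = 0.155, tops up to 88 mm above the bench.
- bolt: Steel bar 100 x 22 x 14 mm, loose in a level guide on the chute's -x side; origin under its middle, x along it, parallel to chute x. Pushed in, as at the start (origin at chute x = -0.085, y = -0.229), its end stands 25 mm in front of the trolley's tray; pulled 30 mm or more towards chute -x it frees the trolley. It slides 50 mm to a stop, needs 1 to 3 N and stays where it is left.
- bolt_post (a point): Grip point on the bolt's upright black post: 16 mm along chute x, 12 mm along chute y, its top 17 mm above this point; free on both x sides for the fingers for 35 mm below this point. 146 mm above the bench.
- trolley (a joint): Travel of the trolley down the chute: 0 at the start, 0.540 m fully home at the buffers. Wheeled tray, about 0.7 kg (15 % less to 20 % more) plus 0.2 kg of punches; rolling drag about 0.2 N. Freed it gains about 0.12 m/s2 (0.08 to 0.16); its bumper leaves the hood after 1.8 to 2.6 s at 0.2 to 0.28 m/s. 0.1 to 0.2 N holds it. Over the last 35 mm of travel it may go no faster than 0.12 m/s.
- bumper (a point): Middle of the front (downhill) face of the trolley's bumper, an upright plate 56 mm wide (chute x) and 36 mm high, centred 30 mm above the deck, on a tongue 55 mm ahead of the 120 mm wide tray. At the start at chute y = -0.185; moves with the trolley. The tray is 85 mm long, its floor 34 mm above the deck.
- rest (a point): Where the bumper point is when the trolley is fully home (chute y = 0.355, 75 mm above the bench). Then the tray touches two fixed rubber buffers, 45 mm high and 30 mm wide, 55 mm uphill of this point; between them is an 80 mm gap in mid-chute for the tongue, bumper and closed fingers. The deck ends at chute y = 0.36.
- hood_end (a point): Point on the deck below the lower edge of the wire hood (chute y = 0.080). The hood's top is 121 mm above the deck, its wires are too close for a hand, at the sides too; it covers the 230 mm uphill of here, so no hand reaches the trolley there; downhill of here the chute is open above.
- punch_a: Steel punch standing loose and upright on the trolley's tray, 15 mm across, 70 mm tall, 0.1 kg. Origin under its centre, z along it. It topples if the trolley's speed jumps by 0.13 m/s or more (a still hand does that: meet the bumper at nearly its own speed) or is braked at over 2 m/s2. Lying (over 0.4 rad) it has failed.
- punch_b: A second punch, the same, standing beside the first on the trolley's tray.
- jar: Small glass jar of rivets, 48 mm across, 70 mm tall, on the chute's base board. Origin under its centre. Leave alone.
- anvil: Small steel anvil stub standing upright, 32 mm across, 65 mm tall, on the chute's base board. Origin under its centre. Leave alone.
There are look-alikes about, which are no part of the job. What is shaped like the bolt but orange or pink is not meant.

How it is judged (in metres and radians):
On the way, in this order (a step that is already met when the one before it is completed fails the run):
1. the bolt is pulled back clear of the trolley (x of bolt in the frame of chute below -0.113 m), for 0.05 s.
2. the trolley runs out of the hood on its own (value of joint trolley above 0.265 m and velocity of joint trolley above 0.12 m/s), for 0.05 s.
3. the trolley is held still on the open stretch, short of the buffers (value of joint trolley between 0.27 and 0.52 m and velocity of joint trolley between -0.03 and 0.03 m/s), for 0.5 s.
At the end, for the whole second after the job is handed in: The trolley is fully home (travel within 10 mm of 0.540 m) and at rest (under 0.02 m/s), with both punches standing upright on its tray (within 0.1 rad), at rest; nothing is touched by the robot (value of joint trolley above 0.53 m and velocity of joint trolley between -0.02 and 0.02 m/s and angle between each of punch_a, punch_b's own z axis and vertical below 0.1 rad and horizontal distance between each of punch_a, punch_b and bumper below 0.15 m and height (world z) of each of punch_a, punch_b above 0.06 m and linear speed of each of punch_a, punch_b below 0.02 m/s).
It fails at once if a punch topples or leaves the trolley (not (angle between punch_a's own z axis and vertical below 0.4 rad) or not (angle between punch_b's own z axis and vertical below 0.4 rad) or height (world z) of any of punch_a, punch_b below 0.05 m).
It fails at once if the trolley runs through its last 35 mm faster than 0.12 m/s (value of joint trolley above 0.505 m and velocity of joint trolley above 0.12 m/s).
It fails at once if the jar or the anvil beside the chute is moved by more than 20 mm (distance of any of jar, anvil from where it was at the start of the episode above 0.02 m).
It also fails if it takes over 42 s, if anything falls off the work surface, if the arm or the gripper's body presses on something with over 40 N, if the wrist force passes 120 N, or if a joint passes its speed limit or range.

### The arm

A 6-joint arm with a two-finger parallel gripper is mounted at the origin on the work surface. World frame = base frame: x ahead of the robot, y to its left, z up, the work surface at z = 0. Lengths are in m, angles in degrees, forces in N, time in s.
With the tool pointing down it reaches from about 0.25 to 0.725 m from the base axis. Payload 9.7 kg.
Tool frame: the origin (TCP) lies between the finger pads; the fingertips stand bot.tcp_to_tips ahead of it and the grasp point (between the pads) lies 2 mm behind it (bot.tcp_to_tips is the distance from the TCP to the fingertips, in m); z points along the fingers, y is the line along which they close (so a half turn about z gives the same grasp; the last joint's range is limited). The gripper opens to 85 mm and grips with 20 to 120 N. Pads are 22 mm wide; open, the fingers measure 114 mm over their backs; the gripper's body (76 mm by 85 mm) begins 54 mm behind the grasp point. The pads swing forward as they close: fully open they stand 13 mm farther back than shut.
Start: joints at [68.812, 4.979, 10.078, 95.1, 0, 90], TCP at [0.199, 0.513, 0.248] pointing down, gripper open.
Joint ranges: [-179.16, 179.16], [-48.56, 103.87], [-65.8, 70.77], [-126.05, 130.52], [-82.76, 87.17], [-180, 180]. Speed limits (degrees/s): [127.2, 127.2, 147.25, 180, 180, 180].

### API

Orientations are given as [roll, pitch, yaw] about the fixed x, y, z axes, in that order (R = Rz(yaw) Ry(pitch) Rx(roll)).
In Python, from workcell import sensors, camera, camera_params, bot gives the robot as it stands.
- The arm moves only by the tool apply_moves, never from a script. Its argument "motion" is a list of rows, each an object with "jaw": the opening, from -1 (shut) to 1 (fully open); "xyz": the shift along the tool's x, y, z in mm, a list of three; "twist": the turn about the tool's z in rad. A call has 1 to 5 rows; each row is the pose to reach, as a shift and turn from the pose commanded when the call began, along the tool's axes at that moment; what a row does not reach only later rows make up. A row lasts 1/8 s, in which the tool goes at most 62.5 mm and 10.7 degrees, less where a joint would pass 70% of its speed; a pose out of reach is approached as far as the arm can. A call with a gripper value outside its range is refused whole. The fingers move at their own pace and stop on an object; "grip_force" is the grip in N (left out, the last holds). Time passes only in rows, so rows that repeat a pose let the fingers close. It gives the time, the measured TCP pose, the force, the opening and the grip force at its end, in the units of the state.
- sensors.get_obs(): the state, without advancing time (a new reading comes with each control period).
- camera(name): name is "scene" or "top"; returns (picture, depth): 384x512x3 uint8, red, green, blue; 384x512 float32, m along the optical axis (not along the pixel's ray), 0 where there is no reading.
- camera_params(name): a dict with "mtx" (3x3 intrinsics, pixels), "rvec" (rotation vector, rad) and "tvec" (3), from world to camera coordinates, as OpenCV has them. Camera axes: x right, y down, z forward; pixel columns grow to the right and rows downward; lengths in m; the calibration is good to about 2 mm. A picture is of the moment at which its call begins. camera_params takes no time and is no camera call.
- bot.job_done(): hands the job in; it is judged then, once.
The state is a dict: "time": time; "q": joint angles; "qd": joint speeds; "joint_efforts": joint torques, N m; "ee_pos": TCP position; "tcp_rot": TCP orientation; "wrist_force": force on the tool from outside, world axes, zero at the start; "torque": the same for the moment, N m; "opening": finger opening in m; "grasp_force": force on a finger pad.
Only numpy, scipy, OpenCV 4.12 (cv2) and the standard library are available. Lean on these libraries where they do the work, as an engineer would, in place of code of your own. Each camera call takes 0.05 s, during which the arm holds its last target. There are 200 camera calls.

## Working session

There is one attempt and no reset: what is moved stays moved. The work goes in short steps, Python scripts to look and compute and a tool call to move; the robot and the scene stay as the last step left them, time stands still between calls to the robot, and variables do not carry over. Pictures are saved under pics/ and viewed, at most 10 in all, crops included, and the job is handed in when it is done.

Besides the shell and the picture viewer there is one more tool, called after "Call:" by a JSON object that holds its "name" and its "arguments", one argument or row to a line. apply_moves: Moves the arm, as the interface text tells. Its arguments: {"type":"object","properties":{"motion":{"type":"array","items":{"type":"object","properties":{"jaw":{"type":"number"},"xyz":{"type":"array","items":{"type":"number"}},"twist":{"type":"number"}}}},"grip_force":{"type":"number"}},"required":["motion"]}

```bash
mkdir -p pics; ls; cat > h.py <<'E'
import numpy as np, cv2
from workcell import sensors, camera, camera_params, bot
def P(n):
    p=camera_params(n); K=np.array(p["mtx"],float); R=cv2.Rodrigues(np.array(p["rvec"],float))[0]; t=np.array(p["tvec"],float).ravel(); return K,R,t
def back(n,u,v,d):
    K,R,t=P(n); return R.T@(np.linalg.inv(K)@np.array([u,v,1.])*d-t)
def plane(n,u,v,z):
    K,R,t=P(n); c=-R.T@t; r=R.T@np.linalg.inv(K)@np.array([u,v,1.]); return c+r*(z-c[2])/r[2]
def cloud(n,d):
    K,R,t=P(n); v,u=np.mgrid[:d.shape[0],:d.shape[1]]
    p=np.stack([(u-K[0,2])/K[0,0]*d,(v-K[1,2])/K[1,1]*d,d],-1); return (p-t)@R
E
python3 - <<'E'
from h import *
for n in("scene","top"):
    im,d=camera(n); np.savez(f"{n}0.npz",im=im,d=d)
    cv2.imwrite(f"pics/{n}0.png",cv2.resize(im[:,:,::-1],(800,600),interpolation=cv2.INTER_CUBIC))
    K,R,t=P(n); print(n,K.round(1).tolist(),(-R.T@t).round(3),R[2].round(2),(d>0).mean())
print(sensors.get_obs(),bot.tcp_to_tips)
E
```

```text
pics
scene [[477.1, 0.0, 249.9], [0.0, 477.1, 192.2], [0.0, 0.0, 1.0]] [ 1.218 -0.747  0.988] [-0.54  0.51 -0.67] 0.9960734049479166
top [[375.5, 0.0, 256.1], [0.0, 375.5, 185.8], [0.0, 0.0, 1.0]] [ 0.31  -0.078  1.124] [ 0.21 -0.01 -0.98] 0.9962259928385416
{'time': 0.1, 'q': array([ 6.88130385e+01,  5.00855472e+00,  1.00406517e+01,  9.51002382e+01,
       -5.69306778e-04,  8.99981036e+01]), 'qd': array([-0.0579991 , -0.00645772,  0.09541263, -0.1262742 , -0.04175735,
       -0.05100416]), 'joint_efforts': array([-2.47074140e-04, -5.21559942e+01,  4.65653515e+01,  1.60711835e-02,
        1.64050431e-05,  3.00183660e-05]), 'ee_pos': array([0.19871432, 0.51265473, 0.24766299]), 'tcp_rot': array([-1.79931859e+02,  5.67050974e-04,  1.58814936e+02]), 'wrist_force': array([-0.14927181, -0.52517446,  0.16276729]), 'torque': array([ 0.00060954, -0.00705981, -0.09380145]), 'grasp_force': 0.0, 'opening': 0.08532099846951736} 0.017
```

View pics/scene0.png

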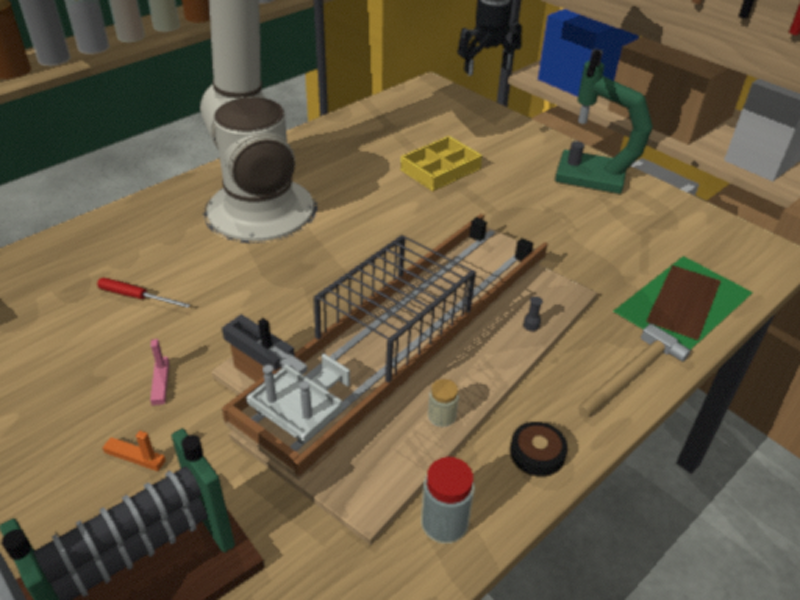

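View pics/top0.png

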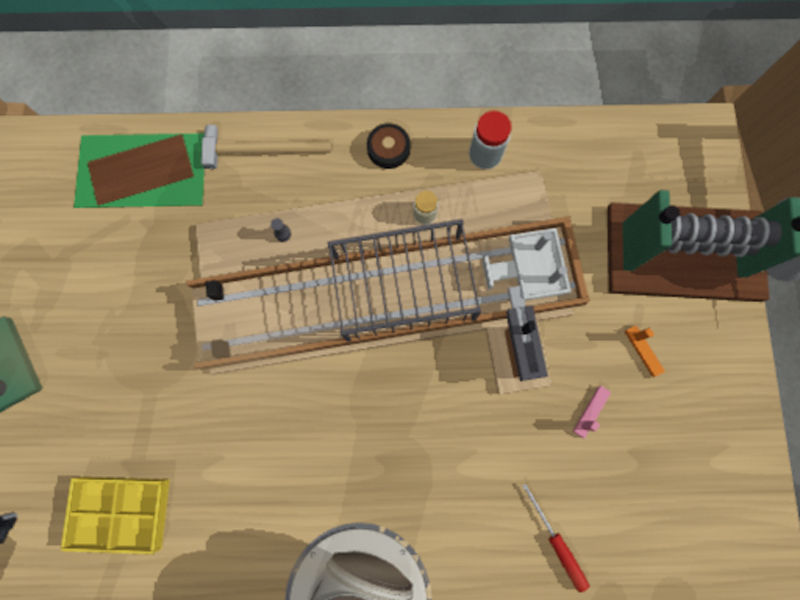

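Bolt candidates in the top view (800x600 picture pixels): a grey bar with a black post in the guide at (525,335), a pink look-alike at (590,412) and an orange one at (645,350). I choose the grey one in the guide. The trolley with its punches stands at (540,265), the hood at (410,280), the buffers at (213,290) and (215,348), the jar at (425,207) and the anvil at (282,230).

```bash
python3 - <<'E'
from h import *
D={n:np.load(n+"0.npz") for n in("top","scene")}
for n in D:
    im,d=D[n]["im"],D[n]["d"]; C=cloud(n,d); hsv=cv2.cvtColor(im,cv2.COLOR_RGB2HSV)
    h,s,v=[hsv[...,i].astype(int) for i in range(3)]
    roi=(C[...,0]>.2)&(C[...,0]<.7)&(C[...,1]>-.5)&(C[...,1]<.45)
    z=C[...,2]
    wall=roi&(h<14)&(s>110)&(v>50)&(z>.055)&(z<.115)
    num,lab,st,ce=cv2.connectedComponentsWithStats(wall.astype('uint8'))
    big=[i for i in range(1,num) if st[i,4]>40]; print(n,[(st[i].tolist()) for i in big])
    w=np.isin(lab,big); pts=C[w]
    # keep highest: fit z plane of wall tops
    r=cv2.minAreaRect(pts[:,:2].astype('float32')); print("rect",r, cv2.boxPoints(r).round(3).tolist())
    blk=roi&(v<60)&(z>.07)&(z<.2)
    num,lab,st,ce=cv2.connectedComponentsWithStats(blk.astype('uint8'))
    for i in range(1,num):
        if 12<st[i,4]<3000:
            p=C[lab==i]; print("blk",ce[i].round(1),st[i].tolist(),np.median(p,0).round(3),"zmax",p[:,2].max().round(3), p[p[:,2]>p[:,2].max()-.006].mean(0).round(4))
im=D["top"]["im"][170:260,290:390,::-1]; a=cv2.resize(im,(500,450),interpolation=cv2.INTER_CUBIC)
b=cv2.resize(D["scene"]["im"][190:280,130:230,::-1],(300,270),interpolation=cv2.INTER_CUBIC)
o=np.zeros((450,800,3),'uint8'); o[:,:500]=a; o[:270,500:]=b; cv2.imwrite("pics/crop.png",o)
E
```

```text
top []
rect ((0.0, 0.0), (0.0, 0.0), 0.0) [[0.0, 0.0], [0.0, 0.0], [0.0, 0.0], [0.0, 0.0]]
blk [293.3 147.8] [292, 143, 4, 10, 22] [ 0.632 -0.192  0.131] zmax 0.179 [ 0.6304 -0.1871  0.1787]
blk [213.7 161.7] [212, 157, 4, 9, 17] [0.6   0.028 0.117] zmax 0.17 [0.5961 0.0277 0.1702]
blk [136.1 184.8] [132, 180, 9, 11, 90] [0.546 0.251 0.087] zmax 0.094 [0.5494 0.2523 0.09  ]
blk [303.4 201.7] [302, 200, 5, 5, 16] [ 0.48  -0.213  0.131] zmax 0.166 [ 0.4796 -0.2147  0.1629]
blk [328.8 220.3] [324, 200, 10, 44, 74] [ 0.437 -0.285  0.096] zmax 0.113 [ 0.4578 -0.2834  0.1103]
blk [337.7 209.2] [333, 205, 10, 9, 58] [ 0.456 -0.3    0.153] zmax 0.166 [ 0.4578 -0.3024  0.1635]
blk [341.1 234.6] [339, 231, 5, 7, 27] [ 0.393 -0.318  0.092] zmax 0.096 [ 0.3942 -0.3178  0.0919]
scene [[285, 142, 17, 18, 44], [332, 157, 17, 16, 61], [294, 171, 39, 36, 112], [215, 203, 12, 12, 42], [272, 205, 26, 20, 98], [189, 211, 25, 20, 105], [149, 222, 19, 17, 65], [231, 226, 42, 34, 164], [143, 253, 14, 16, 62], [150, 259, 84, 42, 494]]
rect ((0.48904362320899963, -0.07107776403427124), (0.26554766297340393, 
[... 889 characters left out ...]

blk [282.9 191. ] [273, 181, 22, 19, 38] [ 0.617 -0.059  0.173] zmax 0.176 [ 0.6175 -0.0607  0.1733]
blk [203.1 203.6] [202, 191, 4, 26, 70] [ 0.485 -0.216  0.133] zmax 0.18 [ 0.488  -0.2162  0.1796]
blk [342.  195.7] [340, 194, 5, 4, 13] [0.673 0.133 0.075] zmax 0.084 [0.6725 0.1306 0.0807]
blk [164.9 213.1] [149, 204, 30, 21, 247] [ 0.454 -0.304  0.111] zmax 0.166 [ 0.4584 -0.3042  0.1623]
blk [160.6 224.3] [143, 211, 37, 26, 184] [ 0.445 -0.327  0.103] zmax 0.114 [ 0.4505 -0.3251  0.1103]
blk [249.7 228.8] [247, 211, 12, 33, 82] [ 0.637 -0.194  0.139] zmax 0.181 [ 0.6353 -0.1814  0.1776]
blk [181.3 291.2] [166, 279, 35, 25, 141] [ 0.637 -0.407  0.082] zmax 0.096 [ 0.6171 -0.4096  0.0919]
```

View pics/crop.png

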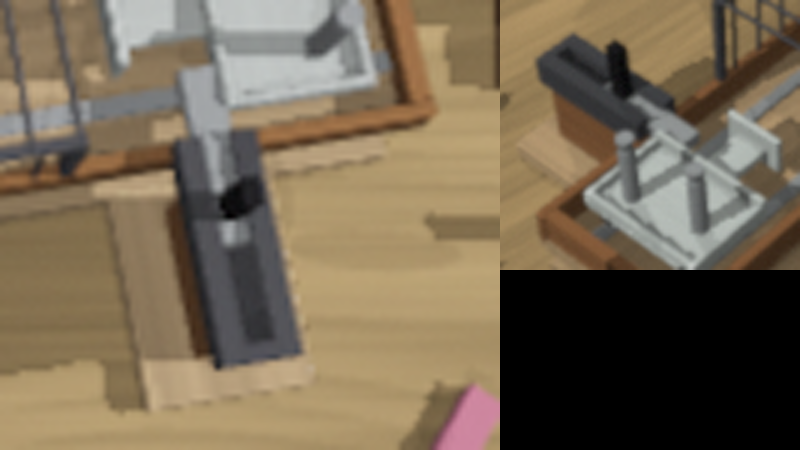

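```bash
python3 - <<'E'
from h import *
a=np.load("top0.npz"); im,d=a["im"],a["d"]; hsv=cv2.cvtColor(im,cv2.COLOR_RGB2HSV)
print(hsv[191,372],hsv[182,374],hsv[230,170],hsv[160,355],hsv[185,145],cloud("top",d)[191,372])
for n in("top","scene"):
    a=np.load(n+"0.npz"); im,d=a["im"],a["d"]; hsv=cv2.cvtColor(im,cv2.COLOR_RGB2HSV);C=cloud(n,d)
    h,s,v=[hsv[...,i].astype(int) for i in range(3)]
    m=(h<14)&(s>110)&(v>50)&(C[...,0]>.33)&(C[...,0]<.72)&(C[...,1]>-.45)&(C[...,1]<.36)&(C[...,2]>.05)&(C[...,2]<.11)
    p=C[m]; print(n,m.sum())
    th=np.radians(9); ux=np.array([np.cos(th),np.sin(th)]); uy=np.array([-ux[1],ux[0]])
    # chute coords about guess centre
    for k in range(3):
        o=np.array([.494,.244])-uy*.305 if k==0 else o
        X=(p[:,:2]-o)@ux; Y=(p[:,:2]-o)@uy; z=p[:,2]
        top=abs(z-(.083-.035*Y))<.006
        L=top&(abs(X+.077)<.012)&(abs(Y)<.34); Rr=top&(abs(X-.077)<.012)&(abs(Y)<.34)
        if L.sum()<10: print("few",L.sum(),Rr.sum());break
        fl=np.polyfit(Y[L],X[L],1);fr=np.polyfit(Y[Rr],X[Rr],1)
        print(L.sum(),Rr.sum(),fl.round(4),fr.round(4),"Y",np.percentile(Y[top&(abs(X)<.09)],[0,.5,99.5,100]).round(3))
        sl=(fl[0]*L.sum()+fr[0]*Rr.sum())/(L.sum()+Rr.sum()); o=o+ux*(fl[1]+fr[1])/2; th-=sl
        ux=np.array([np.cos(th),np.sin(th)]); uy=np.array([-ux[1],ux[0]])
    print(n,"th",np.degrees(th),"o",o)
    for q in([.458,-.3033],[.549,.2526],[.4397,.2354]): print((np.array(q)-o)@ux,(np.array(q)-o)@uy)
E
```

```text
[ 14 141 141] [ 16 127 163] [ 17  83 168] [ 80   5 142] [ 18  82 184] [ 0.51271906 -0.41118946  0.09737937]
top 408
54 58 [ 0.0179 -0.0824] [0.0132 0.0703] Y [-0.357 -0.356  0.338  0.351]
55 62 [ 0.0044 -0.0762] [-0.0007  0.0762] Y [-0.356 -0.356  0.34   0.352]
55 62 [ 0.0027 -0.0762] [-0.0024  0.0762] Y [-0.356 -0.356  0.34   0.352]
top th 8.014930598356116 o [ 0.53573613 -0.05819169]
-0.11115251583962434 -0.2318751980215467
0.056468350416331595 0.3059064074612022
-0.05416219760594427 0.3041142455569849
scene 1538
196 337 [ 0.0161 -0.0795] [0.0118 0.0737] Y [-0.362 -0.361  0.333  0.348]
199 342 [ 0.0035 -0.0767] [-0.0012  0.0766] Y [-0.361 -0.361  0.334  0.349]
199 342 [ 0.003  -0.0766] [-0.0017  0.0766] Y [-0.361 -0.361  0.334  0.349]
scene th 8.2020023806795 o [ 0.53883035 -0.05770075]
-0.1150416086711312 -0.23155553036908907
0.05433422792960534 0.3056759243837024
-0.056301581844676936 0.3042449821805234
```

The crop confirms it: the grey bar lies in the guide with the black post at crop (238,198). The post top is at world (0.458, -0.303, 0.163), and both views agree. The chute frame comes out at yaw 8.1°, origin (0.5375, -0.060). Next I turn the tool so that its x points downhill and its y lies across the chute.

Call:
{"name": "apply_moves", "arguments": {
  "motion": [
    {"twist": 0.18,"xyz": [0,0,0],"jaw": -0.2},
    {"twist": 0.36,"xyz": [0,0,0],"jaw": -0.2},
    {"twist": 0.54,"xyz": [0,0,0],"jaw": -0.2},
    {"twist": 0.72,"xyz": [0,0,0],"jaw": -0.2},
    {"twist": 0.9,"xyz": [0,0,0],"jaw": -0.2}
  ]
}}

```text
time: 0.72
ee_pos: [0.1987, 0.5127, 0.2478]
tcp_rot: [-180.0, 0.0, 106.9]
wrist_force: [-0.1, -0.4, -0.6]
opening: 0.0345
grasp_force: 0.0
```

Call:
{"name": "apply_moves", "arguments": {
  "motion": [
    {"twist": 0.159,"xyz": [0,0,0],"jaw": -0.2},
    {"twist": 0.159,"xyz": [0,0,0],"jaw": -0.2}
  ]
}}

```text
time: 0.98
ee_pos: [0.1987, 0.5127, 0.2479]
tcp_rot: [-180.0, 0.0, 98.2]
wrist_force: [0.3, 0.4, 0.3]
opening: 0.0341
grasp_force: 0.0
```

```bash
cat >> h.py <<'E'
TH=np.radians(8.1); O=np.array([.5375,-.0600]); UX=np.array([np.cos(TH),np.sin(TH)]); UY=np.array([-UX[1],UX[0]])
def ch(p): d=np.asarray(p)[...,:2]-O; return np.stack([d@UX,d@UY],-1)
def onplane(n,h):
    "chute x,y of every pixel cast on the deck plane + h"
    K,R,t=P(n); v,u=np.mgrid[:384,:512]; r=np.stack([u,v,np.ones_like(u)],-1)@np.linalg.inv(K).T@R; c=-R.T@t
    a=np.append(-.035*UY,-1.) ; z0=.055+h+.035*(O@UY)   # z = z0 -.035*uy.p
    s=-(z0+a@c)/(r@a); return ch(c+r*s[...,None])
def track(n,im,h=.040):
    g=onplane(n,h); hsv=cv2.cvtColor(im,cv2.COLOR_RGB2HSV)
    m=(hsv[...,2]>165)&(hsv[...,1]<38)&(abs(g[...,0])<.075)&(g[...,1]>-.36)&(g[...,1]<.36)
    Y=g[...,1][m]; hst=np.histogram(Y,np.arange(-.36,.361,.02))[0]; return m.sum(),np.percentile(Y,[1,10,50,90,99]).round(3) if m.sum() else None,hst
E
python3 - <<'E'
from h import *
for n in("scene","top"):
    print(track(n,np.load(n+"0.npz")["im"]))
o=sensors.get_obs(); print(o["ee_pos"],o["tcp_rot"],ch(o["ee_pos"]),o["opening"],o["time"])
E
```

```text
(np.int64(733), array([-0.325, -0.313, -0.28 , -0.208, -0.18 ]), array([  0,  65, 152, 148, 127,  85,  48,  59,  40,   9,   0,   0,   0,
         0,   0,   0,   0,   0,   0,   0,   0,   0,   0,   0,   0,   0,
         0,   0,   0,   0,   0,   0,   0,   0,   0,   0]))
(np.int64(1161), array([-0.324, -0.305, -0.262,  0.112,  0.287]), array([  0,  61, 112, 199, 234, 208,  65,  66,  59,   0,   2,   0,   2,
         4,   3,   4,   9,  12,   0,   0,   2,   0,   0,   3,   0,   1,
         1,   1,   4,  13,  37,  40,   8,   2,   9,   0]))
[0.19874624 0.51269705 0.24790245] [-1.79979234e+02  3.82744950e-02  9.81967272e+01] [-0.25468051  0.61471445] 0.03405835799734907 0.975
```

Call:
{"name": "apply_moves", "arguments": {
  "motion": [
    {"xyz": [-58,20,0]},
    {"xyz": [-116,40,0]},
    {"xyz": [-174,60,0]},
    {"xyz": [-232,80,0]},
    {"xyz": [-290,100,0]}
  ]
}}

```text
validation failed for argument at $.mo...
```

Call:
{"name": "apply_moves", "arguments": {
  "motion": [
    {"xyz": [-58,10,0]},
    {"xyz": [-116,20,0]},
    {"xyz": [-174,30,0]},
    {"xyz": [-232,42,0]},
    {"xyz": [-290,42,0]}
  ]
}}

```text
validation failed for argument at $.mo...
```

Call:
{"name": "apply_moves", "arguments": {
  "motion": [
    {"xyz": [-58,0,0]},
    {"xyz": [-116,0,0]},
    {"xyz": [-174,0,0]},
    {"xyz": [-232,0,0]},
    {"xyz": [-265,0,0]}
  ]
}}

```text
validation failed for argument at $.mo...
```

Call:
{"name": "apply_moves", "arguments": {
  "motion": [
    {"xyz": [0,0,25]},
    {"xyz": [0,0,40]},
    {"xyz": [0,0,40]}
  ]
}}

```text
validation failed for argument at $.mo...
```

```bash
python3 - <<'E'
from h import *
for n in("scene","top"):
    im,d=camera(n); 
    c=im[150:270,110:270] if n=="scene" else im[140:260,270:430]
    cv2.imwrite(f"pics/{n}1.png",cv2.resize(c[:,:,::-1],(640,480),interpolation=cv2.INTER_CUBIC))
o=sensors.get_obs(); print(o["ee_pos"],o["tcp_rot"],ch(o["ee_pos"]),o["opening"],o["time"])
E
```

```text
[0.19875104 0.51276559 0.24809197] [-1.79989112e+02  1.77021834e-02  9.83474107e+01] [-0.25466611  0.61478163] 0.03395726951815289 1.075
```

View pics/scene1.png

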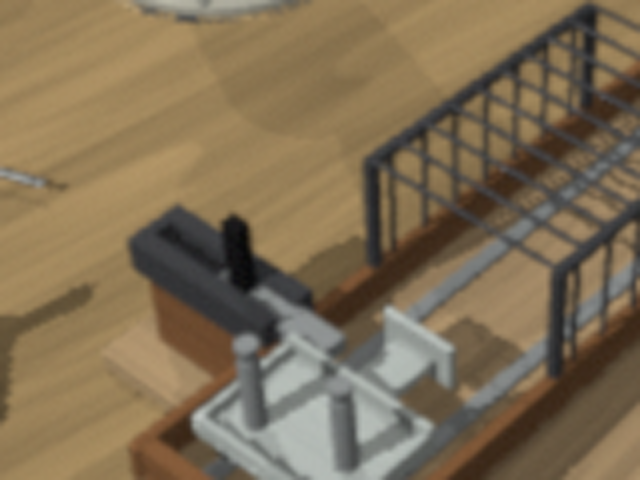

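The calls were refused because every row needs all its fields, and the arm did not move. The crop shows the bolt still in, with the post at (237,250) and the trolley at its start. I repeat the moves with full rows.

Call:
{"name": "apply_moves", "arguments": {
  "motion": [
    {"xyz": [-58,20,0],"twist": 0,"jaw": -0.2},
    {"xyz": [-116,40,0],"twist": 0,"jaw": -0.2},
    {"xyz": [-174,60,0],"twist": 0,"jaw": -0.2},
    {"xyz": [-232,80,0],"twist": 0,"jaw": -0.2},
    {"xyz": [-290,100,0],"twist": 0,"jaw": -0.2}
  ]
}}

```text
time: 1.7
ee_pos: [0.3393, 0.2381, 0.2484]
tcp_rot: [180.0, -0.0, 98.3]
wrist_force: [0.9, 0.4, 0.2]
opening: 0.034
grasp_force: 0.0
```

Call:
{"name": "apply_moves", "arguments": {
  "motion": [
    {"xyz": [-58,10,0],"twist": 0,"jaw": -0.2},
    {"xyz": [-116,20,0],"twist": 0,"jaw": -0.2},
    {"xyz": [-174,30,0],"twist": 0,"jaw": -0.2},
    {"xyz": [-232,42,0],"twist": 0,"jaw": -0.2},
    {"xyz": [-290,42,0],"twist": 0,"jaw": -0.2}
  ]
}}

```text
time: 2.33
ee_pos: [0.4218, -0.0433, 0.2482]
tcp_rot: [180.0, 0.0, 98.3]
wrist_force: [1.4, -0.2, 1.0]
opening: 0.0341
grasp_force: 0.0
```

Call:
{"name": "apply_moves", "arguments": {
  "motion": [
    {"xyz": [-58,0,0],"twist": 0,"jaw": -0.2},
    {"xyz": [-116,0,0],"twist": 0,"jaw": -0.2},
    {"xyz": [-174,0,0],"twist": 0,"jaw": -0.2},
    {"xyz": [-232,0,0],"twist": 0,"jaw": -0.2},
    {"xyz": [-265,0,0],"twist": 0,"jaw": -0.2}
  ]
}}

```text
time: 2.95
ee_pos: [0.4587, -0.3062, 0.2477]
tcp_rot: [-180.0, -0.0, 98.2]
wrist_force: [1.3, 0.8, -0.7]
opening: 0.0343
grasp_force: 0.0
```

Call:
{"name": "apply_moves", "arguments": {
  "motion": [
    {"xyz": [0,0,25],"twist": 0,"jaw": -0.2},
    {"xyz": [0,0,40],"twist": 0,"jaw": -0.2},
    {"xyz": [0,0,40],"twist": 0,"jaw": -0.2}
  ]
}}

```text
time: 3.32
ee_pos: [0.4584, -0.3029, 0.2072]
tcp_rot: [-179.9, -0.1, 98.2]
wrist_force: [0.6, 0.3, 0.2]
opening: 0.0342
grasp_force: 0.0
```

```bash
python3 - <<'E'
from h import *
o=sensors.get_obs(); print(o["ee_pos"],o["tcp_rot"],ch(o["ee_pos"]),o["opening"],o["time"],o["q"].round(0))
for n in("scene","top"):
    im,d=camera(n); 
    c=im[150:270,110:270] if n=="scene" else im[140:260,270:430]
    cv2.imwrite(f"pics/{n}2.png",cv2.resize(c[:,:,::-1],(640,480),interpolation=cv2.INTER_CUBIC))
E
```

```text
[ 0.45844225 -0.30293022  0.20722435] [-1.79906424e+02 -8.10786715e-02  9.82305074e+01] [-0.11249821 -0.22936734] 0.03423791820934963 3.325 [-33.   4.   5.  91.  -0.  48.]
```

View pics/scene2.png

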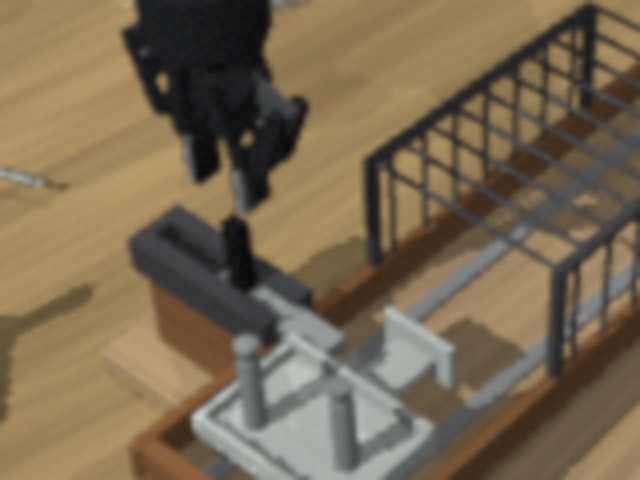

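The open fingers (crop (200,170) and (250,205)) stand right over the black post at (235,220). I lower around it.

Call:
{"name": "apply_moves", "arguments": {
  "motion": [
    {"xyz": [0,0,20],"twist": 0,"jaw": -0.2},
    {"xyz": [0,0,40],"twist": 0,"jaw": -0.2},
    {"xyz": [0,0,60],"twist": 0,"jaw": -0.2},
    {"xyz": [0,0,60],"twist": 0,"jaw": -0.2}
  ]
}}

```text
time: 3.92
ee_pos: [0.4587, -0.303, 0.148]
tcp_rot: [-180.0, -0.0, 98.2]
wrist_force: [0.2, 0.5, 0.2]
opening: 0.034
grasp_force: 0.0
```

```bash
python3 - <<'E'
from h import *
o=sensors.get_obs(); print(o["ee_pos"],ch(o["ee_pos"]),o["wrist_force"])
im,d=camera("top"); 
cv2.imwrite(f"pics/top3.png",cv2.resize(im[160:260,280:400,::-1],(600,500),interpolation=cv2.INTER_CUBIC))
im,d=camera("scene"); a=cv2.resize(im[180:260,120:220,::-1],(500,400),interpolation=cv2.INTER_CUBIC)
cv2.imwrite("pics/s3.png",a)
E
```

```text
[ 0.45869781 -0.30302389  0.1480365 ] [-0.1122584  -0.22949608] [0.15767995 0.53558252 0.22769901]
```

View pics/s3.png

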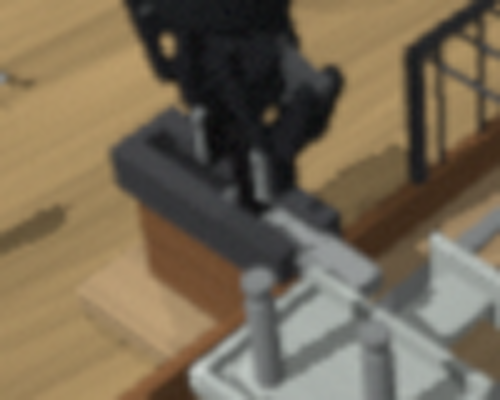

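The post stands between the two pads. Now I pull the bolt and run.

Call:
{"name": "apply_moves", "arguments": {
  "motion": [
    {"xyz": [0,-20,0],"twist": 0,"jaw": -0.2},
    {"xyz": [0,-38,0],"twist": 0,"jaw": -0.2},
    {"xyz": [0,-53,0],"twist": 0,"jaw": -0.2},
    {"xyz": [0,-53,-58],"twist": 0,"jaw": -0.2},
    {"xyz": [50,-53,-75],"twist": 0,"jaw": -0.2}
  ]
}}

```text
time: 4.65
ee_pos: [0.3989, -0.2632, 0.2259]
tcp_rot: [179.9, 0.1, 97.9]
wrist_force: [0.5, 1.1, -0.9]
opening: 0.0341
grasp_force: 0.0
```

Call:
{"name": "apply_moves", "arguments": {
  "motion": [
    {"xyz": [58,22,0],"twist": 0,"jaw": -1},
    {"xyz": [116,44,0],"twist": 0,"jaw": -1},
    {"xyz": [174,66,0],"twist": 0,"jaw": -1},
    {"xyz": [232,88,0],"twist": 0,"jaw": -1},
    {"xyz": [290,110,0],"twist": 0,"jaw": -1}
  ]
}}

```text
time: 5.28
ee_pos: [0.4667, 0.0423, 0.2236]
tcp_rot: [180.0, 0.0, 98.1]
wrist_force: [1.6, -1.2, -0.3]
opening: 0.0005
grasp_force: 0.0
```

```bash
python3 - <<'E'
from h import *
o=sensors.get_obs(); print(o["time"],o["ee_pos"],ch(o["ee_pos"]),o["opening"])
im,d=camera("scene"); np.savez("s4.npz",im=im,d=d); print(track("scene",im))
E
```

```text
5.275 [0.46670307 0.04231167 0.22362581] [-0.0556748   0.11126635] 0.0005073412713895431
(np.int64(704), array([-0.252, -0.243, -0.206, -0.131, -0.102]), array([  0,   0,   0,   0,   0,  92, 163, 132, 120,  73,  34,  52,  38,
         0,   0,   0,   0,   0,   0,   0,   0,   0,   0,   0,   0,   0,
         0,   0,   0,   0,   0,   0,   0,   0,   0,   0]))
```

Call:
{"name": "apply_moves", "arguments": {
  "motion": [
    {"xyz": [32,48,20],"twist": 0,"jaw": -1},
    {"xyz": [32,55,80],"twist": 0,"jaw": -1},
    {"xyz": [32,55,140],"twist": 0,"jaw": -1}
  ]
}}

```text
time: 5.7
ee_pos: [0.5173, 0.0803, 0.0817]
tcp_rot: [180.0, 0.0, 98.2]
wrist_force: [-0.5, -1.0, -1.1]
opening: 0.0001
grasp_force: 0.0
```

```bash
python3 - <<'E'
from h import *
o=sensors.get_obs(); print(o["time"],o["ee_pos"],ch(o["ee_pos"]),o["opening"])
im,d=camera("scene"); np.savez("s5.npz",im=im,d=d); print(track("scene",im))
E
```

```text
5.7 [0.51727759 0.08032603 0.08174464] [-0.00024855  0.14177546] 0.00014448067686816576
(np.int64(548), array([-0.185, -0.177, -0.148, -0.09 , -0.032]), array([  0,   0,   0,   0,   0,   0,   0,   0,  43, 127, 149,  95,  72,
        10,  24,   4,  24,   0,   0,   0,   0,   0,   0,   0,   0,   0,
         0,   0,   0,   0,   0,   0,   0,   0,   0,   0]))
```

Call:
{"name": "apply_moves", "arguments": {
  "motion": [
    {"xyz": [0,0,0],"twist": 0,"jaw": -1},
    {"xyz": [0,0,0],"twist": 0,"jaw": -1}
  ]
}}

```text
time: 6.0
ee_pos: [0.5185, 0.0803, 0.0867]
tcp_rot: [179.8, 0.0, 98.1]
wrist_force: [0.5, -0.4, 0.2]
opening: -0.0
grasp_force: 0.0
```

```bash
python3 - <<'E'
from h import *
o=sensors.get_obs(); print(o["time"],o["ee_pos"],ch(o["ee_pos"]),o["opening"])
im,d=camera("scene"); np.savez("s6.npz",im=im,d=d); print(track("scene",im))
E
```

```text
6.0 [0.51853812 0.08029405 0.08669894] [0.00099489 0.14156618] -3.142857446816319e-05
(np.int64(226), array([-0.122, -0.115, -0.093, -0.06 , -0.005]), array([ 0,  0,  0,  0,  0,  0,  0,  0,  0,  0,  0, 10, 65, 74, 54,  6,  0,
       16,  1,  0,  0,  0,  0,  0,  0,  0,  0,  0,  0,  0,  0,  0,  0,  0,
        0,  0]))
```

Call:
{"name": "apply_moves", "arguments": {
  "motion": [
    {"xyz": [0,0,0],"twist": 0,"jaw": -1},
    {"xyz": [0,0,0],"twist": 0,"jaw": -1},
    {"xyz": [12,0,1],"twist": 0,"jaw": -1},
    {"xyz": [38,0,2],"twist": 0,"jaw": -1},
    {"xyz": [66,0,4],"twist": 0,"jaw": -1}
  ]
}}

```text
time: 6.68
ee_pos: [0.5076, 0.1471, 0.0793]
tcp_rot: [180.0, -0.0, 98.1]
wrist_force: [0.1, 0.6, 1.0]
opening: -0.0001
grasp_force: 0.0
```

Call:
{"name": "apply_moves", "arguments": {
  "motion": [
    {"xyz": [27,0,1],"twist": 0,"jaw": -1},
    {"xyz": [54,0,2],"twist": 0,"jaw": -1},
    {"xyz": [74,0,3],"twist": 0,"jaw": -1},
    {"xyz": [88,0,4],"twist": 0,"jaw": -1},
    {"xyz": [96,0,4],"twist": 0,"jaw": -1}
  ]
}}

```text
time: 7.3
ee_pos: [0.4941, 0.2415, 0.0751]
tcp_rot: [-180.0, 0.0, 98.2]
wrist_force: [0.9, 0.1, 0.3]
opening: -0.0001
grasp_force: 0.0
```

Call:
{"name": "apply_moves", "arguments": {
  "motion": [
    {"xyz": [3,0,0],"twist": 0,"jaw": -1},
    {"xyz": [3,0,0],"twist": 0,"jaw": -1},
    {"xyz": [3,0,0],"twist": 0,"jaw": -1},
    {"xyz": [3,0,0],"twist": 0,"jaw": -1},
    {"xyz": [3,0,0],"twist": 0,"jaw": -1}
  ]
}}

```text
time: 7.92
ee_pos: [0.4939, 0.2436, 0.0753]
tcp_rot: [180.0, 0.0, 98.1]
wrist_force: [-0.1, 0.4, 0.7]
opening: -0.0
grasp_force: 0.0
```

```bash
python3 - <<'E'
from h import *
o=sensors.get_obs(); print(o["time"],o["ee_pos"],ch(o["ee_pos"]),o["wrist_force"])
im,d=camera("scene"); print(track("scene",im))
cv2.imwrite("pics/s7.png",cv2.resize(im[80:260,180:420,::-1],(640,480),interpolation=cv2.INTER_CUBIC))
E
```

```text
7.925 [0.49391817 0.24362409 0.07534825] [-0.00036604  0.30673577] [-0.09264869  0.38745759  0.70040223]
(np.int64(225), array([0.143, 0.169, 0.207, 0.272, 0.301]), array([ 0,  0,  0,  0,  0,  0,  0,  0,  0,  0,  0,  0,  0,  0,  0,  0,  0,
        0,  0,  0,  0,  0,  0,  0,  0,  7, 31, 51, 61, 20, 21, 20,  9,  5,
        0,  0]))
```

View pics/s7.png

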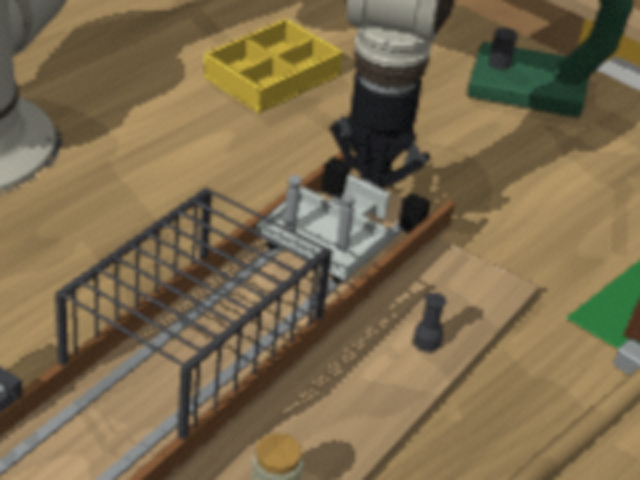

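The trolley is caught: both punches stand (crop (293,200) and (345,222)), the bumper is against the fingers, and the buffers are still ahead. I hold a little longer, then ease it down.

Call:
{"name": "apply_moves", "arguments": {
  "motion": [
    {"xyz": [0,0,0],"twist": 0,"jaw": -1},
    {"xyz": [0,0,0],"twist": 0,"jaw": -1},
    {"xyz": [0,0,0],"twist": 0,"jaw": -1},
    {"xyz": [0,0,0],"twist": 0,"jaw": -1},
    {"xyz": [0,0,0],"twist": 0,"jaw": -1}
  ]
}}

```text
time: 8.6
ee_pos: [0.4938, 0.2439, 0.0753]
tcp_rot: [180.0, -0.0, 98.1]
wrist_force: [-1.1, -0.2, 0.1]
opening: 0.0001
grasp_force: 0.1
```

Call:
{"name": "apply_moves", "arguments": {
  "motion": [
    {"xyz": [3,0,0],"twist": 0,"jaw": -1},
    {"xyz": [8,0,0],"twist": 0,"jaw": -1},
    {"xyz": [13,0,0],"twist": 0,"jaw": -1},
    {"xyz": [18,0,0],"twist": 0,"jaw": -1},
    {"xyz": [23,0,0],"twist": 0,"jaw": -1}
  ]
}}

```text
time: 9.22
ee_pos: [0.4905, 0.2671, 0.0753]
tcp_rot: [180.0, -0.0, 98.1]
wrist_force: [-0.2, 2.0, 0.5]
opening: 0.0004
grasp_force: 2.8
```

Call:
{"name": "apply_moves", "arguments": {
  "motion": [
    {"xyz": [5,0,0],"twist": 0,"jaw": -1},
    {"xyz": [10,0,0],"twist": 0,"jaw": -1},
    {"xyz": [15,0,0],"twist": 0,"jaw": -1},
    {"xyz": [19,0,0],"twist": 0,"jaw": -1},
    {"xyz": [23,0,0],"twist": 0,"jaw": -1}
  ]
}}

```text
time: 9.85
ee_pos: [0.4873, 0.2897, 0.0753]
tcp_rot: [-180.0, 0.0, 98.1]
wrist_force: [-0.1, 0.6, -0.0]
opening: -0.0002
grasp_force: 0.1
```

Call:
{"name": "apply_moves", "arguments": {
  "motion": [
    {"xyz": [4,0,0],"twist": 0,"jaw": -1},
    {"xyz": [8,0,0],"twist": 0,"jaw": -1},
    {"xyz": [12,0,0],"twist": 0,"jaw": -1},
    {"xyz": [16,0,0],"twist": 0,"jaw": -1},
    {"xyz": [20,0,0],"twist": 0,"jaw": -1}
  ]
}}

```text
time: 10.48
ee_pos: [0.4845, 0.3094, 0.0753]
tcp_rot: [180.0, 0.0, 98.1]
wrist_force: [-0.1, -0.8, -0.4]
opening: -0.0001
grasp_force: 0.0
```

Call:
{"name": "apply_moves", "arguments": {
  "motion": [
    {"xyz": [10,0,0],"twist": 0,"jaw": -1},
    {"xyz": [25,0,0],"twist": 0,"jaw": -1},
    {"xyz": [40,0,-5],"twist": 0,"jaw": -1},
    {"xyz": [40,0,-50],"twist": 0,"jaw": -1},
    {"xyz": [40,0,-100],"twist": 0,"jaw": -1}
  ]
}}

```text
time: 11.1
ee_pos: [0.4781, 0.3496, 0.176]
tcp_rot: [-179.9, 0.0, 98.2]
wrist_force: [1.3, 0.3, 0.8]
opening: -0.0001
grasp_force: 0.0
```

```bash
python3 - <<'E'
from h import *
o=sensors.get_obs(); print(o["time"],ch(o["ee_pos"]),o["ee_pos"])
for k in range(2):
    im,d=camera("scene"); print(track("scene",im))
cv2.imwrite("pics/s8.png",cv2.resize(im[80:200,240:400,::-1],(640,480),interpolation=cv2.INTER_CUBIC))
E
```

```text
11.1 [-0.00107866  0.41389804] [0.47811336 0.34961687 0.17600563]
(np.int64(351), array([0.201, 0.215, 0.241, 0.302, 0.359]), array([  0,   0,   0,   0,   0,   0,   0,   0,   0,   0,   0,   0,   0,
         0,   0,   0,   0,   0,   0,   0,   0,   0,   0,   0,   0,   0,
         0,   2,  66, 105,  67,  58,  17,  12,  18,   6]))
(np.int64(345), array([0.202, 0.215, 0.241, 0.301, 0.359]), array([  0,   0,   0,   0,   0,   0,   0,   0,   0,   0,   0,   0,   0,
         0,   0,   0,   0,   0,   0,   0,   0,   0,   0,   0,   0,   0,
         0,   1,  63, 104,  67,  58,  17,  13,  15,   7]))
```

View pics/s8.png

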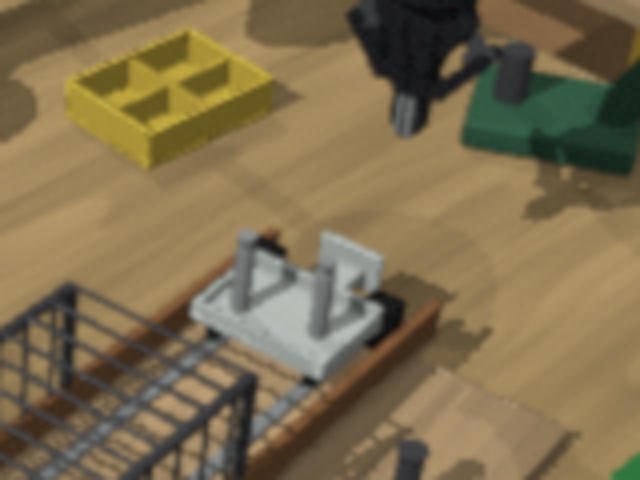

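The trolley stands home: measured travel is about 0.539 m, the tray touches both buffers, both punches are upright (crop (245,272) and (322,300)), and the hand is clear.

Call:
{"name": "apply_moves", "arguments": {
  "motion": [
    {"xyz": [0,0,-10],"twist": 0,"jaw": -1},
    {"xyz": [0,0,-10],"twist": 0,"jaw": -1},
    {"xyz": [0,0,-10],"twist": 0,"jaw": -1},
    {"xyz": [0,0,-10],"twist": 0,"jaw": -1}
  ]
}}

```text
time: 11.7
ee_pos: [0.4786, 0.3486, 0.1845]
tcp_rot: [-179.9, 0.0, 98.1]
wrist_force: [0.4, -0.5, 0.3]
opening: -0.0003
grasp_force: 0.0
```

```bash
python3 -c "
from h import *
print(track('scene',camera('scene')[0])[1]); print(bot.job_done())"
```

```text
[0.201 0.215 0.241 0.287 0.359]
the job is handed in; nothing more can be done
None
```

The job is handed in at about 12 s (no verdict came back): the bolt was pulled, and the trolley was caught softly, held still for about a second, then eased home to about 0.539 m of travel with both punches standing and the hand clear.

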